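Lock the filter cassette with the extension bar

TASK

Lock the filter cassette into its holder: slide the steel extension bar fully home onto the short stub of the toggle clamp's lever and use it to swing the lever over its dead point and firmly against its stop bolt, leaning on it there for a moment without ramming it. Then pull the bar off, with the lever staying locked, and lay it back in the cradles of its rest. Push the lever only with the bar, never with the gripper, and leave the other things on the bench where they are.

Things in the scene. Friction and masses are not known exactly. Their poses are not given: they have to be found in the camera images.
- bar_mid (a point): Extension bar: straight square steel tube, 180 mm long, 21 x 21 mm outside, 15 x 15 mm bore open at both ends (alike: either may be used), 0.2 to 0.33 kg. The point is its centre, also half-way up; x runs along the bar, z up. It starts lying level in the two cradles of its rest, centre 36.5 mm above the bench, free for a grasp across its middle from above.
- rest_mid (a point): Rest for the bar: low grey stand fixed to the bench, a cradle 62 mm either side of this point along x. The point is where the bar's centre lies when it is in the rest (36.5 mm above the bench); x runs along the cradled bar. Cradles are 20 mm long in x, their floors 26 mm above the bench, their lips rise to 37 mm with 36 mm between them.
- lever_axis (a point): Lever of the toggle clamp: point on its upright pivot axis, at the height of the stub's axis (60 mm above the bench); x points outward along the stub and turns with the lever, z up. The lever carries a collar of 25 mm diameter whose outer face is at x = 40 mm. Fully home, the bar's end rests on the collar, its centre at x = 130 mm, with 1.5 mm of play all round.
- lever (a joint): Swing of the lever, rad: 0 open (at the start), growing clockwise seen from above. A spring resists, by at most 1.4 N m (some 11 N at the bar's centre) around 0.6 rad, and throws the lever back if let go early. Dead point at 1.10 rad; beyond it the spring drives the lever on to the stop bolt (reached between 1.17 and 1.40 rad, set anew each time) and holds it.
- stop: Stop bolt: upright steel post, 12 mm diameter, 30 mm high, on the clamp's base plate; origin at the centre of its foot. A lug under the lever meets it 50 mm from the pivot axis, felt as a sharp rise of force. Lean on it with 1.3 to 1.6 N m about the pivot axis, closing, for half a second (10 to 12 N at the bar's centre plus any twist of the grip). Over 1.7 N m can ram it.
- clamp: Clamp and cassette holder: aluminium base plate 130 x 270 x 12 mm fixed to the bench; origin on its underside, under the pivot axis. In its own axes the plate spans x -65 to 65 mm, y -85 to 185 mm; plunger guide at y 87 to 121 mm, x within 22 mm, 71 mm high; white cassette and anvil at y 150 to 183 mm, x within 35 mm, 78 mm high.
- reagent: Bystander: small amber reagent bottle, 42 mm diameter, 95 mm high; origin at the centre of its underside.
- beaker: Bystander: glass beaker, 68 mm diameter, 85 mm high; origin at the centre of its underside.
- tube_rack: Bystander: black tube rack 90 x 160 x 45 mm (with caps 65 mm high); origin at the centre of its underside.
- dish: Bystander: stack of clear dishes, 88 mm diameter, 30 mm high; origin at the centre of its underside.
- jar: Bystander: white jar, 56 mm diameter, 70 mm high; origin at the centre of its underside.
- stub_tip (a point): Tip of the lever's steel stub, on its axis, 95 mm from the pivot axis; x points outward along the stub. The stub is round, 12 mm in diameter, bare from the collar for 43 mm, and its last 12 mm taper to 5 mm diameter. Its underside is 42 mm above the clamp's base plate.

How it is judged:
On the way, in this order (a step that is already met when the one before it is completed fails the run):
1. the bar is slid fully home on the lever's stub (within 6 mm of the collar) (x of bar_mid in the frame of lever_axis between 0.12 and 0.136 m and y of bar_mid in the frame of lever_axis between -0.014 and 0.014 m and z of bar_mid in the frame of lever_axis between -0.014 and 0.014 m and angle between the x axis of bar_mid and the x axis of lever_axis, either way round below 0.15 rad), for 0.1 s.
2. with the bar still on the stub (its centre less than 150 mm from the pivot) the lever is past its dead point (over 1.15 rad) and pressed against the stop bolt with more than 31 N for 0.2 s (x of bar_mid in the frame of lever_axis below 0.15 m and angle between the x axis of bar_mid and the x axis of lever_axis, either way round below 0.2 rad and value of joint lever above 1.15 rad and contact force between lever and stop above 31 N), for 0.2 s.
At the end, for the whole second after the job is handed in: The lever rests past its dead point (over 1.15 rad), held on the stop by the clamp's own spring, and the bar lies level and still in both cradles of its rest, within 20 mm of its place, 4 mm in height and 0.2 rad in direction (value of joint lever above 1.15 rad and velocity of joint lever below 0.05 rad/s and horizontal distance between bar_mid and rest_mid below 0.02 m and z of bar_mid in the frame of rest_mid between -0.004 and 0.004 m and angle between the x axis of bar_mid and the x axis of rest_mid, either way round below 0.2 rad and linear speed of bar below 0.02 m/s); the robot touches nothing.
It fails at once if the lever is rammed: more than 53 N between its lug and the stop bolt (contact force between lever and stop above 53 N).
It fails at once if the robot pushes the lever itself (over 3 N) and not through the bar (contact force between any of the fingers, the arm and lever above 3 N).
It fails at once if a bystander is shifted by more than 30 mm (distance of any of reagent, beaker, tube_rack, dish, jar from where it was at the start of the episode above 0.03 m).
It also fails if it takes over 69 s, if anything falls off the work surface, if the arm or the gripper's body presses on something with over 40 N, if the wrist force passes 120 N, or if a joint passes its speed limit or range.

ROBOT

A 7-joint arm with a two-finger parallel gripper is mounted at the origin on the work surface. World frame = base frame: x ahead of the robot, y to its left, z up, the work surface at z = 0. Lengths are in m, angles in rad, forces in N, time in s.
With the tool pointing down it reaches from about 0.35 to 0.775 m from the base axis. Payload 3.1 kg.
Tool frame: the origin (TCP) lies midway between the tips of the shut fingers; the grasp point (between the pads) lies 19 mm behind it (manip.tcp_to_grasp is the distance from the TCP to the grasp point, in m); z points along the fingers, y is the line along which they close (so a half turn about z gives the same grasp; the last joint's range is limited). The gripper opens to 85 mm and grips with 20 to 120 N. Pads are 22 mm wide; open, the fingers measure 114 mm over their backs; the gripper's body (76 mm by 85 mm) begins 54 mm behind the grasp point. The pads swing forward as they close: fully open they stand 13 mm farther back than shut.
Start: joints at [-0.042, 0.311, 0.014, 1.512, -0.004, 1.319, -0.027], TCP at [0.55, 0, 0.231] pointing down, gripper open.
Joint ranges: [-2.7, 2.7], [-0.3, 1.91], [-1.27, 1.3], [0.12, 2.57], [-1.44, 4.58], [0.2, 2.03], [-3.05, 3.05]. Speed limits (rad/s): [2.79, 2.79, 3.14, 3.14, 3.14, 3.14, 3.14].

INTERFACE

Orientations are given as a unit quaternion [w, x, y, z].
In Python, from cell import manip, grab_frame, calibration gives the robot as it stands.
- The arm moves only by the tool move_arm, never from a script. Its arguments are lists of equal length, an entry for each row: "offset": the shift along the world's x, y, z in m, a list of three; "angular": the turn, a rotation vector about the world's x, y, z in degrees, a list of three; "claw": the finger opening in m, from 0 to 0.0854. A call has 1 to 10 rows; each row is the pose to reach, as a shift and turn from the pose commanded when the call began; what a row does not reach only later rows make up. A row lasts 1/10 s, in which the tool goes at most 50 mm and 8.59 degrees, less where a joint would pass 70% of its speed; a pose out of reach is approached as far as the arm can. A call with a gripper value outside its range is refused whole. The fingers move at their own pace and stop on an object; the grip force is fixed at half the most. Time passes only in rows, so rows that repeat a pose let the fingers close. It gives the time, the measured TCP pose, the force, the opening and the grip force at its end, in the units of the state.
- manip.sense(): the state, without advancing time (a new reading comes with each control period).
- grab_frame(name): name is "scene" or "side" or "wrist"; returns (picture, depth): 420x560x3 uint8, red, green, blue; 420x560 float32, m along the optical axis (not along the pixel's ray), 0 where there is no reading.
- calibration(name): a dict with "vfov" (degrees; the focal length in pixels is half the picture's height over the tangent of half this angle, whatever the lens; pixels are square), "cx", "cy" (the principal point, pixels), "world_from_camera" (4x4, takes a point from camera to world coordinates). Camera axes: x right, y up, looking along -z (the intrinsics and any distortion apply to the point x, -y, -z); pixel columns grow to the right and rows downward; lengths in m; the calibration is good to about 2 mm. A picture is of the moment at which its call begins: read the wrist's pose just before it. calibration takes no time and is no camera call; for the wrist camera it gives the pose at the moment of the call.
- manip.finish_job(): hands the job in; it is judged then, once.
The state is a dict: "t": time; "q": joint angles; "qvel": joint speeds; "effort": joint torques, N m; "ee_pos": TCP position; "ee_rot": TCP orientation; "wrist_force": force on the tool from outside, world axes, zero at the start; "moment": the same for the moment, N m; "grip_width": opening from 0.0 (shut) to 1.0 (fully open); "grasp_force": force on a finger pad.
Only numpy, scipy, OpenCV 4.12 (cv2) and the standard library are available. Lean on these libraries where they do the work, as an engineer would, in place of code of your own. Each camera call takes 0.05 s, during which the arm holds its last target. There are 200 camera calls.

## Working session

There is one attempt and no reset: what is moved stays moved. The work goes in short steps, Python scripts to look and compute and a tool call to move; the robot and the scene stay as the last step left them, time stands still between calls to the robot, and variables do not carry over. Pictures are saved under pics/ and viewed, at most 10 in all, crops included, and the job is handed in when it is done.

Besides the shell and the picture viewer there is one more tool, called after "Emit:" by a JSON object that holds its "method" and its "body", one argument or row to a line. move_arm: Moves the arm, as the interface text tells. Its arguments: {"type":"object","properties":{"offset":{"type":"array","items":{"type":"array","items":{"type":"number"}}},"angular":{"type":"array","items":{"type":"array","items":{"type":"number"}}},"claw":{"type":"array","items":{"type":"number"}}},"required":["offset","angular","claw"]}

```bash
mkdir -p pics; ls; cat > h.py <<'E'
import numpy as np, cv2
from cell import manip, grab_frame, calibration
def K(c,shape=(420,560)):
    return shape[0]/2/np.tan(np.radians(c['vfov'])/2)
def ray(c,u,v):
    f=K(c); d=np.array([(u-c['cx'])/f,-(v-c['cy'])/f,-1.]); T=np.array(c['world_from_camera'])
    return T[:3,3],T[:3,:3]@d
def onz(c,u,v,z):
    o,d=ray(c,u,v); return o+d*(z-o[2])/d[2]
def cloud(c,dep):
    f=K(c); v,u=np.mgrid[:dep.shape[0],:dep.shape[1]]
    P=np.stack([(u-c['cx'])/f*dep,-(v-c['cy'])/f*dep,-dep],-1); T=np.array(c['world_from_camera'])
    return P@T[:3,:3].T+T[:3,3]
def save(n,im): cv2.imwrite(f'pics/{n}.png',cv2.cvtColor(im,cv2.COLOR_RGB2BGR))
E
python3 - <<'E'
from h import *
for n in ['scene','side']:
    c=calibration(n); print(n,{k:(np.round(v,3).tolist()) for k,v in c.items() if not isinstance(v,str)})
    im,d=grab_frame(n); save(n+'0',im); np.savez(n+'0.npz',im=im,d=d)
print(manip.sense())
a=cv2.imread('pics/scene0.png')
E
```

```text
pics
scene {'vfov': 45.708, 'cx': 282.714, 'cy': 207.368, 'world_from_camera': [[-0.505, -0.71, 0.49, 1.102], [0.863, -0.42, 0.282, 0.286], [0.005, 0.565, 0.825, 1.052], [0.0, 0.0, 0.0, 1.0]]}
side {'vfov': 49.611, 'cx': 280.46, 'cy': 208.841, 'world_from_camera': [[-0.884, 0.294, -0.362, 0.07], [-0.467, -0.575, 0.672, 0.782], [-0.01, 0.764, 0.646, 0.888], [0.0, 0.0, 0.0, 1.0]]}
{'t': 0.1, 'q': array([-0.04168005,  0.31166977,  0.01399116,  1.5128959 , -0.00440663,
        1.31924215, -0.02721484]), 'qvel': array([-0.0020098 , -0.00262099, -0.00242508, -0.0049329 ,  0.0018907 ,
        0.0010939 ,  0.00086482]), 'effort': array([ 1.58822681e-03, -3.80853546e+01,  1.46967340e-01, -2.31242698e+01,
        1.21570277e-02,  8.10778613e-03,  3.56746978e-05]), 'ee_pos': array([5.49331170e-01, 5.62838623e-06, 2.30316839e-01]), 'ee_rot': array([-0.00074195,  0.70709157,  0.70712114, -0.00080147]), 'wrist_force': array([-0.10732102,  0.7444942 , -0.25260339]), 'moment': array([-0.02449646,  0.01234128,  0.05640763]), 'grasp_force': 0.0, 'grip_width': 0.9985577247424422}
```

View pics/scene0.png

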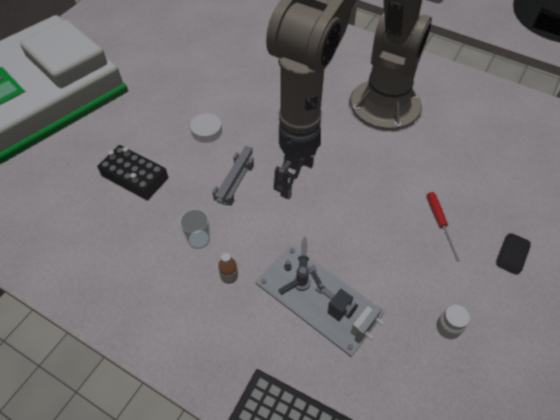

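View pics/side0.png

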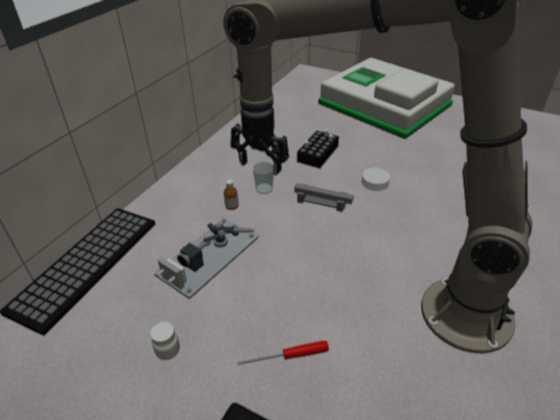

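The scene view shows the bar in its rest from (216,195) to (250,152). The clamp pivot is near (303,272), with the light stub pointing to (304,240). The side view agrees, with the bar at (295,188)–(350,198) and the pivot at (220,235). I'll get coarse positions from depth, then look with the wrist camera.

```bash
python3 - <<'E'
from h import *
for n,pts in [('scene',dict(barA=(216,195),barB=(250,152),piv=(303,272),tip=(304,240),plateL=(257,283),plateT=(291,247),plateR=(382,309),plateB=(350,348),bottle=(227,262),beaker=(195,220),rack=(132,172),dish=(206,126),jar=(456,316),dk=(281,291))),('side',dict(barA=(297,188),barB=(350,197),piv=(220,235),tip=(251,231)))]:
    c=calibration(n); z=np.load(n+'0.npz'); P=cloud(c,z['d'])
    for k,(u,v) in pts.items(): print(n,k,P[v,u].round(3), onz(c,u,v,.045).round(3))
c=calibration('wrist'); print(np.round(c['world_from_camera'],3),c['vfov'])
im,d=grab_frame('wrist'); save('w0',im)
E
```

```text
scene barA [ 0.556 -0.221  0.044] [ 0.556 -0.22   0.045]
scene barB [ 0.39  -0.226  0.038] [ 0.394 -0.223  0.045]
scene piv [0.649 0.078 0.08 ] [0.633 0.07  0.045]
scene tip [0.568 0.036 0.062] [0.559 0.032 0.045]
scene plateL [ 0.694 -0.015  0.008] [ 0.709 -0.004  0.045]
scene plateT [0.572 0.005 0.009] [0.59  0.015 0.045]
scene plateR [ 0.602  0.259 -0.001] [0.624 0.26  0.045]
scene plateB [0.726 0.237 0.016] [0.736 0.238 0.045]
scene bottle [ 0.715 -0.075  0.087] [ 0.699 -0.091  0.045]
scene beaker [ 0.642 -0.222  0.043] [ 0.643 -0.221  0.045]
scene rack [ 0.604 -0.45   0.042] [ 0.606 -0.448  0.045]
scene dish [ 0.365 -0.388  0.029] [ 0.377 -0.378  0.045]
scene jar [0.571 0.4   0.069] [0.558 0.403 0.045]
scene dk [0.695 0.05  0.038] [0.698 0.051 0.045]
side barA [ 0.545 -0.206  0.044] [ 0.545 -0.206  0.045]
side barB [ 0.384 -0.232  0.05 ] [ 0.386 -0.238  0.045]
side piv [0.62  0.096 0.071] [0.638 0.075 0.045]
side tip [0.563 0.036 0.059] [0.571 0.023 0.045]
[[ 1.     0.     0.001  0.549]
 [-0.     0.957  0.291  0.074]
 [-0.001 -0.291  0.957  0.372]
 [ 0.     0.     0.     1.   ]] 64.22433287524699
```

View pics/w0.png

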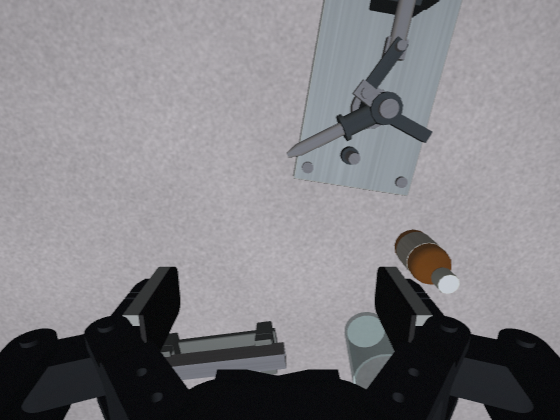

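The wrist view shows the pivot head at (386,108), the stub tip at (290,154), the collar at about (345,125), the stop post at (350,155) and the bar at the bottom near (225,362). Next I'll measure the stub from depth.

```bash
python3 - <<'E'
from h import *
c=calibration('wrist'); im,d=grab_frame('wrist'); P=cloud(c,d); np.savez('w0.npz',im=im,d=d,P=P)
print('bench z',np.median(P[200:260,50:250,2]), 'plate z',np.median(P[80:140,310:325,2]))
v,u=np.mgrid[:420,:560]
roi=(u>280)&(u<336)&(v>120)&(v<165)&(P[...,2]>.05)&(d>0)
Q=P[roi]; print(len(Q),'zmax',np.percentile(Q[:,2],[5,50,95]))
xy=Q[:,:2]; m=xy.mean(0); ax=np.linalg.svd(xy-m)[2][0]; ax*=-np.sign(ax[0]); s=(xy-m)@ax
tip=m+ax*np.percentile(s,99.5); print('axis deg',np.degrees(np.arctan2(ax[1],ax[0])),'tip',tip,'piv',tip-.095*ax, 'width',np.percentile((xy-m)@[-ax[1],ax[0]],[1,99]))
r=(u>366)&(u<408)&(v>88)&(v<128)&(P[...,2]>.05); h=P[r]; zt=np.percentile(h[:,2],90); g=h[h[:,2]>zt-.004]; print('head',zt,g[:,:2].mean(0),np.ptp(g[:,:2],axis=0))
# tip via ray at z=.06, pivot head
for p in [(289,154),(386,108),(345,125)]: print(p,onz(c,*p,.06),onz(c,*p,zt), P[p[1],p[0]])
for p in [(350,155)]: print('stop',P[p[1]-2:p[1]+3,p[0]-2:p[0]+3].mean((0,1)))
for p in [(398,245),(430,265),(448,284)]: print('bottle',P[p[1],p[0]])
cv2.imwrite('pics/stub.png',cv2.resize(cv2.cvtColor(im[60:180,270:450],cv2.COLOR_RGB2BGR),None,fx=4,fy=4,interpolation=cv2.INTER_CUBIC))
E
```

```text
bench z -0.0008395459705855535 plate z 0.011483181930586672
651 zmax [0.06059072 0.0640948  0.06588371]
axis deg -153.0389539219426 tip [0.55841225 0.03194735] piv [0.64308717 0.07501889] width [-0.00527248  0.00644077]
head 0.07768688295709567 [0.64009346 0.07317809] [0.10241065 0.01787321]
(289, 154) [0.55957058 0.03221435 0.06      ] [0.55895817 0.03460384 0.07768688] [0.55951214 0.03244238 0.06168788]
(386, 108) [0.64585785 0.07313806 0.06      ] [0.64035954 0.07321029 0.07768688] [0.64107192 0.07320094 0.07539529]
(345, 125) [0.61008554 0.05838921 0.06      ] [0.60661278 0.05929658 0.07768688] [0.60771104 0.05900962 0.07209342]
stop [0.62087791 0.02836626 0.03893791]
bottle [ 0.68797719 -0.07850197  0.01506822]
bottle [ 0.69976211 -0.07561543  0.07181249]
bottle [ 0.70808673 -0.08416793  0.09385143]
```

View pics/stub.png

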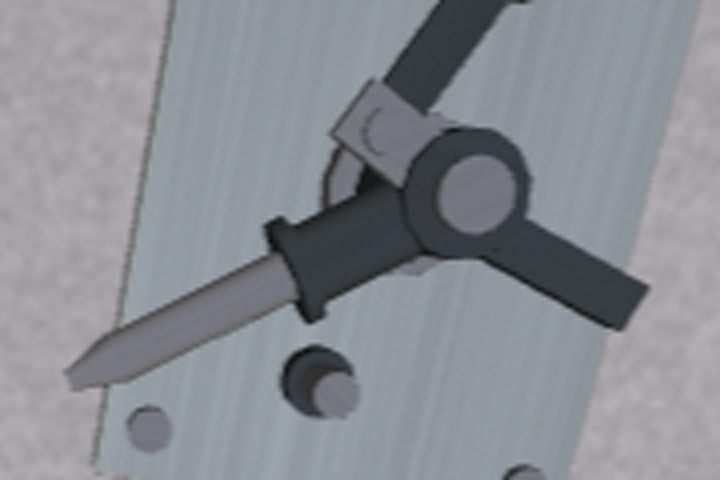

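Emit:
{"method": "move_arm", "body": {
  "offset": [
    [0, -0.02, 0],
    [0, -0.04, 0],
    [0, -0.065, 0],
    [0, -0.09, 0],
    [-0.005, -0.115, 0],
    [-0.01, -0.14, 0],
    [-0.01, -0.165, 0],
    [-0.02, -0.19, 0],
    [-0.02, -0.21, 0],
    [-0.02, -0.22, 0]
  ],
  "angular": [
    [0, 0, 8.5],
    [0, 0, 17],
    [0, 0, 25.5],
    [0, 0, 34],
    [0, 0, 42.5],
    [0, 0, 51],
    [0, 0, 59.5],
    [0, 0, 68],
    [0, 0, 76.5],
    [0, 0, 85]
  ],
  "claw": [0.085, 0.085, 0.085, 0.085, 0.085, 0.085, 0.085, 0.085, 0.085, 0.085]
}}

```text
t: 1.2
ee_pos: [0.5289, -0.2231, 0.2309]
ee_rot: [-0.001, 0.043, 0.999, -0.001]
wrist_force: [-0.6, 0.6, 0.3]
grip_width: 0.992
grasp_force: 0.0
```

Emit:
{"method": "move_arm", "body": {
  "offset": [
    [0, 0, 0],
    [0, 0, 0],
    [0, 0, 0]
  ],
  "angular": [
    [0, 0, 5],
    [0, 0, 7],
    [0, 0, 7]
  ],
  "claw": [0.085, 0.085, 0.085]
}}

```text
t: 1.5
ee_pos: [0.5298, -0.2201, 0.2309]
ee_rot: [-0.0, -0.017, 1.0, 0.0]
wrist_force: [-0.4, -0.7, -0.4]
grip_width: 0.997
grasp_force: 0.0
```

The zoom shows the stub tip at about (289,154) in the full picture and its axis pointing to −153°. The stop post is 50 mm from the pivot, as expected. Next is the bar.

```bash
python3 - <<'E'
from h import *
c=calibration('wrist'); im,d=grab_frame('wrist'); P=cloud(c,d); np.savez('w1.npz',im=im,d=d,P=P); save('w1',im)
roi=(P[...,2]>.040)&(P[...,2]<.053)&(abs(P[...,0]-.47)<.13)&(abs(P[...,1]+.22)<.06)
n,l,st,ce=cv2.connectedComponentsWithStats(roi.astype(np.uint8)); i=1+np.argmax(st[1:,4]); print(st[i])
Q=P[l==i]; 
cnt=np.argwhere(l==i)[:,::-1]
w=np.array([onz(c,u,v,.047)[:2] for u,v in cnt]).astype(np.float32)
print('z',np.median(Q[:,2]),cv2.minAreaRect(Q[:,:2].astype(np.float32)),cv2.minAreaRect(w), w.mean(0))
E
```

```text
[ 252   14   42  199 4403]
z 0.04631393381535209 ((0.46823257207870483, -0.22507961094379425), (0.1801346242427826, 0.02098214626312256), 7.802753448486328) ((0.46820002794265747, -0.22505106031894684), (0.17962345480918884, 0.02089238166809082), 7.7835259437561035) [ 0.46092254 -0.22606723]
```

View pics/w1.png

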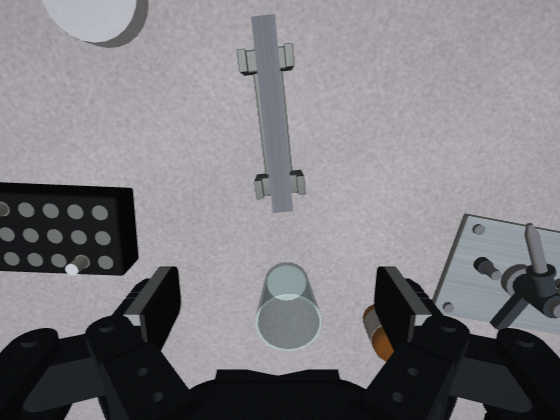

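The bar centre is at (0.4682, −0.2251) with a yaw of 7.8°; the size matches 180×21, and it spans (262,16) to (282,210) in the picture. I'll descend and grasp it.

Emit:
{"method": "move_arm", "body": {
  "offset": [
    [-0.02, -0.002, 0],
    [-0.045, -0.004, -0.02],
    [-0.062, -0.005, -0.05],
    [-0.062, -0.005, -0.085],
    [-0.062, -0.005, -0.12],
    [-0.062, -0.005, -0.15],
    [-0.062, -0.005, -0.175],
    [-0.062, -0.005, -0.195],
    [-0.062, -0.005, -0.208],
    [-0.062, -0.005, -0.213]
  ],
  "angular": [
    [0, 0, 2],
    [0, 0, 4],
    [0, 0, 5.8],
    [0, 0, 5.8],
    [0, 0, 5.8],
    [0, 0, 5.8],
    [0, 0, 5.8],
    [0, 0, 5.8],
    [0, 0, 5.8],
    [0, 0, 5.8]
  ],
  "claw": [0.085, 0.085, 0.085, 0.085, 0.085, 0.085, 0.085, 0.085, 0.085, 0.085]
}}

```text
t: 2.55
ee_pos: [0.4672, -0.2245, 0.0171]
ee_rot: [-0.001, -0.068, 0.998, 0.001]
wrist_force: [-0.3, 0.1, 0.1]
grip_width: 0.994
grasp_force: 0.0
```

Emit:
{"method": "move_arm", "body": {
  "offset": [
    [0, 0, 0],
    [0, 0, 0],
    [0, 0, 0],
    [0, 0, 0],
    [0, 0, 0],
    [0, 0, 0],
    [0, 0, 0]
  ],
  "angular": [
    [0, 0, 0],
    [0, 0, 0],
    [0, 0, 0],
    [0, 0, 0],
    [0, 0, 0],
    [0, 0, 0],
    [0, 0, 0]
  ],
  "claw": [0.085, 0.01, 0.01, 0.01, 0.01, 0.01, 0.01]
}}

```text
t: 3.25
ee_pos: [0.4686, -0.2253, 0.019]
ee_rot: [0.001, -0.068, 0.998, -0.0]
wrist_force: [0.1, 0.1, 3.3]
grip_width: 0.235
grasp_force: 59.4
```

Gripped. I'll cross-check the stub axis using the second wrist view.

```bash
python3 - <<'E'
from h import *
z=np.load('w1.npz'); P=z['P']; v,u=np.mgrid[:420,:560]
roi=(P[...,2]>.056)&(P[...,2]<.07)&(u>515)&(u<550)&(v>215)&(v<275); Q=P[roi]
print(len(Q)); xy=Q[:,:2]; m=xy.mean(0); ax=np.linalg.svd(xy-m)[2][0]; ax*=-np.sign(ax[0]); s=(xy-m)@ax
t=m+ax*np.percentile(s,99.5); print(np.degrees(np.arctan2(ax[1],ax[0])),t,t-.095*ax)
# head ring top in both views
for n,b in (('w0',(350,425,75,140)),('w1',(505,560,255,310))):
    P=np.load(n+'.npz')['P']; r=(u>b[0])&(u<b[1])&(v>b[2])&(v<b[3])&(P[...,2]>.073); h=P[r]; print(n,len(h),np.median(h[:,2]),h[:,:2].mean(0),cv2.minEnclosingCircle(h[:,:2].astype(np.float32)))
s=manip.sense(); print(s['ee_pos'],s['moment'])
E
```

```text
765
-155.3208895771465 [0.55820811 0.03032197] [0.64453086 0.06998788]
w0 345 0.07738861350784854 [0.63708719 0.07318511] ((0.5999243855476379, 0.07008316367864609), 0.05145220458507538)
w1 75 0.0762144254038924 [0.62158515 0.04009618] ((0.5476925373077393, -0.07604813575744629), 0.17367756366729736)
[ 0.46857155 -0.22530899  0.01896563] [0.0131496  0.05351831 0.01450532]
```

Emit:
{"method": "move_arm", "body": {
  "offset": [
    [0, 0, 0.01],
    [0, 0, 0.025],
    [0, 0, 0.045],
    [0, 0, 0.07],
    [0, 0.01, 0.09],
    [0, 0.03, 0.1],
    [0, 0.055, 0.1],
    [-0.005, 0.08, 0.1],
    [-0.01, 0.105, 0.1],
    [-0.012, 0.13, 0.1]
  ],
  "angular": [
    [0, 0, 0],
    [0, 0, 0],
    [0, 0, 0],
    [0, 0, 0],
    [0, 0, 4],
    [0, 0, 8],
    [0, 0, 12],
    [0, 0, 16],
    [0, 0, 18],
    [0, 0, 19]
  ],
  "claw": [0.01, 0.01, 0.01, 0.01, 0.01, 0.01, 0.01, 0.01, 0.01, 0.01]
}}

```text
t: 4.25
ee_pos: [0.4538, -0.0916, 0.117]
ee_rot: [-0.002, -0.234, 0.972, 0.001]
wrist_force: [0.1, 0.2, -3.0]
grip_width: 0.236
grasp_force: 58.8
```

Emit:
{"method": "move_arm", "body": {
  "offset": [
    [0.001, 0.02, 0],
    [0.002, 0.045, -0.01],
    [0.004, 0.065, -0.03],
    [0.005, 0.077, -0.05],
    [0.005, 0.077, -0.065],
    [0.005, 0.077, -0.0745],
    [0.005, 0.077, -0.0745],
    [0.005, 0.077, -0.0745]
  ],
  "angular": [
    [0, 0, 0],
    [0, 0, 0],
    [0, 0, 0],
    [0, 0, 0],
    [0, 0, 0],
    [0, 0, 0],
    [0, 0, 0],
    [0, 0, 0]
  ],
  "claw": [0.01, 0.01, 0.01, 0.01, 0.01, 0.01, 0.01, 0.01]
}}

```text
t: 5.05
ee_pos: [0.4608, -0.0177, 0.0438]
ee_rot: [-0.0, -0.232, 0.973, 0.0]
wrist_force: [-0.5, -0.6, -2.0]
grip_width: 0.24
grasp_force: 58.8
```

```bash
python3 - <<'E'
from h import *
s=manip.sense(); print(s['ee_pos'],s['ee_rot'],s['wrist_force'],s['moment'])
T=[]
for n in ['scene','side']:
    c=calibration(n); im,d=grab_frame(n); P=cloud(c,d); np.savez(n+'1.npz',im=im,d=d,P=P)
    o=np.linalg.inv(c['world_from_camera'])@[.52,.015,.06,1]; f=K(c); u=int(c['cx']-f*o[0]/o[2]); v=int(c['cy']+f*o[1]/o[2])
    T.append(cv2.resize(im[v-36:v+36,u-44:u+44],(440,360),interpolation=cv2.INTER_CUBIC)); print(n,u-44,v-36)
save('pre',np.hstack(T)[:, :800] if 0 else cv2.resize(np.hstack(T),(800,327)))
E
```

```text
[ 0.46080766 -0.01774619  0.04383176] [-1.28152402e-04 -2.31876888e-01  9.72745130e-01  7.03192968e-05] [-0.54457561 -0.58595893 -2.041099  ] [-0.00643259 -0.03400146  0.01432704]
scene 261 185
side 224 195
```

View pics/pre.png

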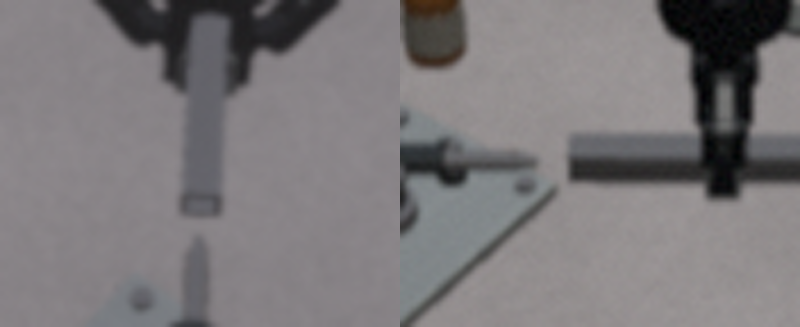

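In both views the stub is in line with the bar's open end: the scene view has the tip at (199,240) below the end at (201,205), and the side view has the tip at (537,161) against the end at (570,158). I'll insert slowly.

Emit:
{"method": "move_arm", "body": {
  "offset": [
    [0.0045, 0.0023, -0.001],
    [0.0089, 0.0045, -0.001],
    [0.0134, 0.0068, -0.001],
    [0.0178, 0.0091, -0.001],
    [0.0223, 0.0114, -0.001],
    [0.0267, 0.0136, -0.001],
    [0.0312, 0.0159, -0.001],
    [0.0356, 0.0182, -0.001],
    [0.0356, 0.0182, -0.001]
  ],
  "angular": [
    [0, 0, 0],
    [0, 0, 0],
    [0, 0, 0],
    [0, 0, 0],
    [0, 0, 0],
    [0, 0, 0],
    [0, 0, 0],
    [0, 0, 0],
    [0, 0, 0]
  ],
  "claw": [0.01, 0.01, 0.01, 0.01, 0.01, 0.01, 0.01, 0.01, 0.01]
}}

```text
t: 6.05
ee_pos: [0.4975, 0.0008, 0.0429]
ee_rot: [0.001, -0.232, 0.973, 0.0]
wrist_force: [0.1, -0.8, -2.4]
grip_width: 0.239
grasp_force: 58.8
```

```bash
cat > st.py <<'E'
from h import *
s=manip.sense(); p=s['ee_pos']; q=s['ee_rot']; yaw=np.degrees(2*np.arctan2(q[2],q[1]))%360-180
import sys
piv=np.array([.6435,.0753]); 
if len(sys.argv)>1: piv=np.array(eval(sys.argv[1]))
r=p[:2]-piv; F=s['wrist_force']; a=np.arctan2(r[1],r[0]); er=r/np.hypot(*r)
print('t',s['t'],'p',p.round(4),'bar yaw',yaw.round(2),'F',F.round(2),'M',s['moment'].round(3),'R',np.hypot(*r).round(4),'dir',(np.degrees(a)).round(2),'Frad',(F[:2]@er).round(2),'Ftan',(F[1]*er[0]-F[0]*er[1]).round(2),'tau about pivot on tool',(r[0]*F[1]-r[1]*F[0]+s['moment'][2]).round(3))
E
python3 st.py
```

```text
t 6.05 p [0.4975 0.0008 0.0429] bar yaw 26.84 F [ 0.09 -0.83 -2.43] M [-0.049 -0.002 -0.01 ] R 0.1639 dir -152.98 Frad 0.3 Ftan 0.78 tau about pivot on tool 0.118
```

Emit:
{"method": "move_arm", "body": {
  "offset": [
    [0.0036, 0.0018, 0],
    [0.0071, 0.0036, 0],
    [0.0107, 0.0054, 0],
    [0.0143, 0.0073, 0],
    [0.0178, 0.0091, 0],
    [0.0214, 0.0109, 0],
    [0.0241, 0.0123, 0],
    [0.0258, 0.0132, 0],
    [0.0258, 0.0132, 0]
  ],
  "angular": [
    [0, 0, 0],
    [0, 0, 0],
    [0, 0, 0],
    [0, 0, 0],
    [0, 0, 0],
    [0, 0, 0],
    [0, 0, 0],
    [0, 0, 0],
    [0, 0, 0]
  ],
  "claw": [0.01, 0.01, 0.01, 0.01, 0.01, 0.01, 0.01, 0.01, 0.01]
}}

```text
t: 6.95
ee_pos: [0.5227, 0.0137, 0.0428]
ee_rot: [0.0, -0.232, 0.973, 0.0]
wrist_force: [-0.3, -0.1, -3.2]
grip_width: 0.237
grasp_force: 58.8
```

```bash
python3 st.py
```

```text
t 6.95 p [0.5227 0.0137 0.0428] bar yaw 26.82 F [-0.32 -0.09 -3.24] M [-0.035  0.033  0.061] R 0.1356 dir -152.98 Frad 0.32 Ftan -0.06 tau about pivot on tool 0.052
```

Small forces so far. Now I'll step 1 mm at a time until the collar pushes back.

Emit:
{"method": "move_arm", "body": {
  "offset": [
    [0.0009, 0.0005, 0],
    [0.0018, 0.0009, 0],
    [0.0027, 0.0014, 0],
    [0.0036, 0.0018, 0],
    [0.0036, 0.0018, 0]
  ],
  "angular": [
    [0, 0, 0],
    [0, 0, 0],
    [0, 0, 0],
    [0, 0, 0],
    [0, 0, 0]
  ],
  "claw": [0.01, 0.01, 0.01, 0.01, 0.01]
}}

```text
t: 7.45
ee_pos: [0.5262, 0.0153, 0.0428]
ee_rot: [0.0, -0.232, 0.973, 0.0]
wrist_force: [0.6, 0.5, -2.2]
grip_width: 0.237
grasp_force: 58.8
```

```bash
python3 st.py
```

```text
t 7.45 p [0.5262 0.0153 0.0428] bar yaw 26.81 F [ 0.64  0.5  -2.19] M [-0.041  0.014 -0.018] R 0.1318 dir -152.93 Frad -0.79 Ftan -0.16 tau about pivot on tool -0.039
```

Emit:
{"method": "move_arm", "body": {
  "offset": [
    [0.0009, 0.0005, 0],
    [0.0018, 0.0009, 0],
    [0.0027, 0.0014, 0],
    [0.0027, 0.0014, 0]
  ],
  "angular": [
    [0, 0, 0],
    [0, 0, 0],
    [0, 0, 0],
    [0, 0, 0]
  ],
  "claw": [0.01, 0.01, 0.01, 0.01]
}}

```text
t: 7.85
ee_pos: [0.5263, 0.0154, 0.0422]
ee_rot: [-0.003, -0.231, 0.973, -0.0]
wrist_force: [-4.6, -2.6, 0.3]
grip_width: 0.24
grasp_force: 59.3
```

```bash
python3 st.py
```

```text
t 7.85 p [0.5263 0.0154 0.0422] bar yaw 26.76 F [-4.61 -2.6   0.26] M [-0.382  0.84  -0.036] R 0.1316 dir -152.93 Frad 5.29 Ftan 0.22 tau about pivot on tool -0.007
```

Home on the collar: contact at R ≈ 130 mm puts the pivot at (0.642, 0.074). I'll compute the arc table for the swing.

```bash
cat > arc.py <<'E'
import numpy as np,sys
piv=np.array([.6422,.0742]); cur=np.array(eval(sys.argv[1])); R=float(sys.argv[2])
for f in eval(sys.argv[3]):
    a=np.radians(-153-f); p=piv+R*np.array([np.cos(a),np.sin(a)]); print(f,'[%.4f, %.4f, 0]'%tuple(p-cur), 'abs',p.round(4))
E
python3 arc.py "[.5287,.0166]" .129 "range(0,31,3)"
```

```text
0 [-0.0014, -0.0010, 0] abs [0.5273 0.0156]
3 [-0.0043, 0.0051, 0] abs [0.5244 0.0217]
6 [-0.0069, 0.0114, 0] abs [0.5218 0.028 ]
9 [-0.0092, 0.0177, 0] abs [0.5195 0.0343]
12 [-0.0111, 0.0242, 0] abs [0.5176 0.0408]
15 [-0.0127, 0.0308, 0] abs [0.516  0.0474]
18 [-0.0139, 0.0374, 0] abs [0.5148 0.054 ]
21 [-0.0148, 0.0441, 0] abs [0.5139 0.0607]
24 [-0.0153, 0.0508, 0] abs [0.5134 0.0674]
27 [-0.0155, 0.0576, 0] abs [0.5132 0.0742]
30 [-0.0153, 0.0644, 0] abs [0.5134 0.081 ]
```

Emit:
{"method": "move_arm", "body": {
  "offset": [
    [-0.0014, -0.001, 0],
    [-0.0043, 0.0051, 0],
    [-0.0069, 0.0114, 0],
    [-0.0092, 0.0177, 0],
    [-0.0111, 0.0242, 0],
    [-0.0127, 0.0308, 0],
    [-0.0139, 0.0374, 0],
    [-0.0148, 0.0441, 0],
    [-0.0153, 0.0508, 0],
    [-0.0155, 0.0576, 0]
  ],
  "angular": [
    [0, 0, 0],
    [0, 0, -3],
    [0, 0, -6],
    [0, 0, -9],
    [0, 0, -12],
    [0, 0, -15],
    [0, 0, -18],
    [0, 0, -21],
    [0, 0, -24],
    [0, 0, -27]
  ],
  "claw": [0.01, 0.01, 0.01, 0.01, 0.01, 0.01, 0.01, 0.01, 0.01, 0.01]
}}

```text
t: 8.85
ee_pos: [0.5124, 0.068, 0.0422]
ee_rot: [-0.001, 0.005, 1.0, -0.004]
wrist_force: [-3.1, -10.1, -1.0]
grip_width: 0.233
grasp_force: 59.2
```

```bash
python3 st.py "[.6422,.0742]"; python3 arc.py "[.5132,.0742]" .129 "range(27,59,3)"
```

```text
t 8.85 p [0.5124 0.068  0.0422] bar yaw -0.53 F [ -3.09 -10.09  -1.  ] M [-1.952  0.442  0.054] R 0.13 dir -177.28 Frad 3.56 Ftan 9.93 tau about pivot on tool 1.345
27 [0.0000, -0.0000, 0] abs [0.5132 0.0742]
30 [0.0002, 0.0068, 0] abs [0.5134 0.081 ]
33 [0.0007, 0.0135, 0] abs [0.5139 0.0877]
36 [0.0016, 0.0202, 0] abs [0.5148 0.0944]
39 [0.0028, 0.0268, 0] abs [0.516 0.101]
42 [0.0044, 0.0334, 0] abs [0.5176 0.1076]
45 [0.0063, 0.0399, 0] abs [0.5195 0.1141]
48 [0.0086, 0.0462, 0] abs [0.5218 0.1204]
51 [0.0112, 0.0525, 0] abs [0.5244 0.1267]
54 [0.0141, 0.0586, 0] abs [0.5273 0.1328]
57 [0.0173, 0.0645, 0] abs [0.5305 0.1387]
```

The spring resists with 1.35 N·m as expected, and R stays at 130 mm. I'll continue to 57°.

Emit:
{"method": "move_arm", "body": {
  "offset": [
    [0.0002, 0.0068, 0],
    [0.0007, 0.0135, 0],
    [0.0016, 0.0202, 0],
    [0.0028, 0.0268, 0],
    [0.0044, 0.0334, 0],
    [0.0063, 0.0399, 0],
    [0.0086, 0.0462, 0],
    [0.0112, 0.0525, 0],
    [0.0141, 0.0586, 0],
    [0.0173, 0.0645, 0]
  ],
  "angular": [
    [0, 0, -3],
    [0, 0, -6],
    [0, 0, -9],
    [0, 0, -12],
    [0, 0, -15],
    [0, 0, -18],
    [0, 0, -21],
    [0, 0, -24],
    [0, 0, -27],
    [0, 0, -30]
  ],
  "claw": [0.01, 0.01, 0.01, 0.01, 0.01, 0.01, 0.01, 0.01, 0.01, 0.01]
}}

```text
t: 9.85
ee_pos: [0.5278, 0.1342, 0.042]
ee_rot: [-0.002, 0.263, 0.965, -0.004]
wrist_force: [-6.4, -6.4, 2.1]
grip_width: 0.237
grasp_force: 59.7
```

```bash
python3 st.py "[.6422,.0742]"; python3 arc.py "[.5305,.1387]" .129 "range(57,82,1)"
```

```text
t 9.85 p [0.5278 0.1342 0.042 ] bar yaw -30.5 F [-6.35 -6.35  2.1 ] M [-1.502  1.144 -0.308] R 0.1292 dir 152.33 Frad 2.68 Ftan 8.58 tau about pivot on tool 0.8
57 [-0.0000, 0.0000, 0] abs [0.5305 0.1387]
58 [0.0011, 0.0019, 0] abs [0.5316 0.1406]
59 [0.0023, 0.0039, 0] abs [0.5328 0.1426]
60 [0.0035, 0.0058, 0] abs [0.534  0.1445]
61 [0.0048, 0.0076, 0] abs [0.5353 0.1463]
62 [0.0060, 0.0095, 0] abs [0.5365 0.1482]
63 [0.0073, 0.0113, 0] abs [0.5378 0.15  ]
64 [0.0087, 0.0131, 0] abs [0.5392 0.1518]
65 [0.0100, 0.0149, 0] abs [0.5405 0.1536]
66 [0.0114, 0.0167, 0] abs [0.5419 0.1554]
67 [0.0129, 0.0184, 0] abs [0.5434 0.1571]
68 [0.0143, 0.0201, 0] abs [0.5448 0.1588]
69 [0.0158, 0.0218, 0] abs [0.5463 0.1605]
70 [0.0174, 0.0235, 0] abs [0.5479 0.1622]
71 [0.0189, 0.0251, 0] abs [0.5494 0.1638]
72 [0.0205, 0.0267, 0] abs [0.551  0.1654]
73 [0.0221, 0.0283, 0] abs [0.5526 0.167 ]
74 [0.0237, 0.0298, 0] abs [0.5542 0.1685]
75 [0.0254, 0.0314, 0] abs [0.5559 0.1701]
76 [0.0271, 0.0329, 0] abs [0.5576 0.1716]
77 [0.0288, 0.0343, 0] abs [0.5593 0.173 ]
78 [0.0305, 0.0358, 0] abs [0.561  0.1745]
79 [0.0323, 0.0372, 0] abs [0.5628 0.1759]
80 [0.0341, 0.0385, 0] abs [0.5646 0.1772]
81 [0.0359, 0.0399, 0] abs [0.5664 0.1786]
```

Emit:
{"method": "move_arm", "body": {
  "offset": [
    [0.0011, 0.0019, 0],
    [0.0023, 0.0039, 0],
    [0.0035, 0.0058, 0],
    [0.0048, 0.0076, 0],
    [0.006, 0.0095, 0],
    [0.0073, 0.0113, 0],
    [0.0087, 0.0131, 0],
    [0.01, 0.0149, 0],
    [0.01, 0.0149, 0]
  ],
  "angular": [
    [0, 0, -1],
    [0, 0, -2],
    [0, 0, -3],
    [0, 0, -4],
    [0, 0, -5],
    [0, 0, -6],
    [0, 0, -7],
    [0, 0, -8],
    [0, 0, -8]
  ],
  "claw": [0.01, 0.01, 0.01, 0.01, 0.01, 0.01, 0.01, 0.01, 0.01]
}}

```text
t: 10.75
ee_pos: [0.5416, 0.1551, 0.0429]
ee_rot: [0.001, 0.327, 0.945, 0.001]
wrist_force: [-0.6, -0.8, -3.3]
grip_width: 0.232
grasp_force: 59.1
```

```bash
python3 st.py "[.6422,.0742]"; python3 arc.py "[.5405,.1536]" .129 "np.arange(65,82,.5)"
```

```text
t 10.75 p [0.5416 0.1551 0.0429] bar yaw -38.14 F [-0.61 -0.8  -3.27] M [-0.     0.018 -0.022] R 0.1291 dir 141.22 Frad -0.02 Ftan 1.01 tau about pivot on tool 0.108
65.0 [0.0000, 0.0000, 0] abs [0.5405 0.1536]
65.5 [0.0007, 0.0009, 0] abs [0.5412 0.1545]
66.0 [0.0014, 0.0018, 0] abs [0.5419 0.1554]
66.5 [0.0022, 0.0027, 0] abs [0.5427 0.1563]
67.0 [0.0029, 0.0035, 0] abs [0.5434 0.1571]
67.5 [0.0036, 0.0044, 0] abs [0.5441 0.158 ]
68.0 [0.0043, 0.0052, 0] abs [0.5448 0.1588]
68.5 [0.0051, 0.0061, 0] abs [0.5456 0.1597]
69.0 [0.0058, 0.0069, 0] abs [0.5463 0.1605]
69.5 [0.0066, 0.0078, 0] abs [0.5471 0.1614]
70.0 [0.0074, 0.0086, 0] abs [0.5479 0.1622]
70.5 [0.0081, 0.0094, 0] abs [0.5486 0.163 ]
71.0 [0.0089, 0.0102, 0] abs [0.5494 0.1638]
71.5 [0.0097, 0.0110, 0] abs [0.5502 0.1646]
72.0 [0.0105, 0.0118, 0] abs [0.551  0.1654]
72.5 [0.0113, 0.0126, 0] abs [0.5518 0.1662]
73.0 [0.0121, 0.0134, 0] abs [0.5526 0.167 ]
73.5 [0.0129, 0.0142, 0] abs [0.5534 0.1678]
74.0 [0.0137, 0.0149, 0] abs [0.5542 0.1685]
74.5 [0.0145, 0.0157, 0] abs [0.555  0.1693]
75.0 [0.0154, 0.0165, 0] abs [0.5559 0.1701]
75.5 [0.0162, 0.0172, 0] abs [0.5567 0.1708]
76.0 [0.0171, 0.0180, 0] abs [0.5576 0.1716]
76.5 [0.0179, 0.0187, 0] abs [0.5584 0.1723]
77.0 [0.0188, 0.0194, 0] abs [0.5593 0.173 ]
77.5 [0.0196, 0.0201, 0] abs [0.5601 0.1737]
78.0 [0.0205, 0.0209, 0] abs [0.561  0.1745]
78.5 [0.0214, 0.0216, 0] abs [0.5619 0.1752]
79.0 [0.0223, 0.0223, 0] abs [0.5628 0.1759]
79.5 [0.0232, 0.0229, 0] abs [0.5637 0.1765]
80.0 [0.0241, 0.0236, 0] abs [0.5646 0.1772]
80.5 [0.0250, 0.0243, 0] abs [0.5655 0.1779]
81.0 [0.0259, 0.0250, 0] abs [0.5664 0.1786]
81.5 [0.0268, 0.0256, 0] abs [0.5673 0.1792]
```

Past the dead point. Creeping on towards the stop.

Emit:
{"method": "move_arm", "body": {
  "offset": [
    [0.0007, 0.0009, 0],
    [0.0014, 0.0018, 0],
    [0.0022, 0.0027, 0],
    [0.0029, 0.0035, 0],
    [0.0029, 0.0035, 0]
  ],
  "angular": [
    [0, 0, -0.5],
    [0, 0, -1],
    [0, 0, -1.5],
    [0, 0, -2],
    [0, 0, -2]
  ],
  "claw": [0.01, 0.01, 0.01, 0.01, 0.01]
}}

```text
t: 11.25
ee_pos: [0.5451, 0.1588, 0.0435]
ee_rot: [0.001, 0.343, 0.939, 0.002]
wrist_force: [3.6, 2.9, -3.0]
grip_width: 0.237
grasp_force: 59.2
```

```bash
python3 st.py "[.6422,.0742]"
```

```text
t 11.25 p [0.5451 0.1588 0.0435] bar yaw -40.13 F [ 3.61  2.91 -2.96] M [ 0.746 -0.718  0.262] R 0.1288 dir 138.95 Frad -0.81 Ftan -4.57 tau about pivot on tool -0.325
```

Emit:
{"method": "move_arm", "body": {
  "offset": [
    [0.0007, 0.0009, 0],
    [0.0014, 0.0017, 0],
    [0.0022, 0.0026, 0],
    [0.0029, 0.0034, 0],
    [0.0029, 0.0034, 0]
  ],
  "angular": [
    [0, 0, -0.5],
    [0, 0, -1],
    [0, 0, -1.5],
    [0, 0, -2],
    [0, 0, -2]
  ],
  "claw": [0.01, 0.01, 0.01, 0.01, 0.01]
}}

```text
t: 11.75
ee_pos: [0.5471, 0.1613, 0.0433]
ee_rot: [0.001, 0.36, 0.933, 0.001]
wrist_force: [2.9, 3.4, -0.3]
grip_width: 0.233
grasp_force: 59.5
```

```bash
python3 st.py "[.6422,.0742]"
```

```text
t 11.75 p [0.5471 0.1613 0.0433] bar yaw -42.18 F [ 2.91  3.4  -0.33] M [ 0.759 -0.803  0.224] R 0.1289 dir 137.51 Frad 0.15 Ftan -4.48 tau about pivot on tool -0.353
```

Emit:
{"method": "move_arm", "body": {
  "offset": [
    [0.0008, 0.0009, 0],
    [0.0015, 0.0017, 0],
    [0.0023, 0.0025, 0],
    [0.0031, 0.0033, 0],
    [0.0031, 0.0033, 0]
  ],
  "angular": [
    [0, 0, -0.5],
    [0, 0, -1],
    [0, 0, -1.5],
    [0, 0, -2],
    [0, 0, -2]
  ],
  "claw": [0.01, 0.01, 0.01, 0.01, 0.01]
}}

```text
t: 12.25
ee_pos: [0.5488, 0.1633, 0.0423]
ee_rot: [-0.001, 0.377, 0.926, -0.001]
wrist_force: [2.4, 2.5, -0.2]
grip_width: 0.238
grasp_force: 59.4
```

```bash
python3 st.py "[.6422,.0742]"
```

```text
t 12.25 p [0.5488 0.1633 0.0423] bar yaw -44.24 F [ 2.41  2.48 -0.15] M [ 0.46  -0.464  0.194] R 0.1291 dir 136.36 Frad -0.03 Ftan -3.46 tau about pivot on tool -0.253
```

Emit:
{"method": "move_arm", "body": {
  "offset": [
    [0.0008, 0.0008, 0],
    [0.0016, 0.0016, 0],
    [0.0024, 0.0024, 0],
    [0.0032, 0.0032, 0],
    [0.0032, 0.0032, 0]
  ],
  "angular": [
    [0, 0, -0.5],
    [0, 0, -1],
    [0, 0, -1.5],
    [0, 0, -2],
    [0, 0, -2]
  ],
  "claw": [0.01, 0.01, 0.01, 0.01, 0.01]
}}

```text
t: 12.75
ee_pos: [0.5519, 0.1663, 0.0423]
ee_rot: [-0.001, 0.393, 0.92, -0.001]
wrist_force: [-0.8, -0.6, -2.6]
grip_width: 0.238
grasp_force: 59.3
```

```bash
python3 st.py "[.6422,.0742]"
```

```text
t 12.75 p [0.5519 0.1663 0.0423] bar yaw -46.25 F [-0.85 -0.59 -2.58] M [ 0.018  0.01  -0.051] R 0.129 dir 134.42 Frad 0.17 Ftan 1.02 tau about pivot on tool 0.08
```

Force went to zero, so the lever is likely on the stop and the bar is crossing its play. Continuing.

Emit:
{"method": "move_arm", "body": {
  "offset": [
    [0.0008, 0.0008, 0],
    [0.0017, 0.0016, 0],
    [0.0025, 0.0023, 0],
    [0.0025, 0.0023, 0]
  ],
  "angular": [
    [0, 0, -0.5],
    [0, 0, -1],
    [0, 0, -1.5],
    [0, 0, -1.5]
  ],
  "claw": [0.01, 0.01, 0.01, 0.01]
}}

```text
t: 13.15
ee_pos: [0.5541, 0.1681, 0.0424]
ee_rot: [-0.001, 0.405, 0.914, -0.001]
wrist_force: [-2.4, -2.5, -1.9]
grip_width: 0.241
grasp_force: 59.5
```

```bash
python3 st.py "[.6422,.0742]"
```

```text
t 13.15 p [0.5541 0.1681 0.0424] bar yaw -47.77 F [-2.4  -2.5  -1.92] M [-0.583  0.563 -0.19 ] R 0.1287 dir 133.17 Frad -0.19 Ftan 3.46 tau about pivot on tool 0.255
```

Now pushing on the stop at 0.26 N·m. I'll increase the lean by tangential shifts only.

Emit:
{"method": "move_arm", "body": {
  "offset": [
    [0.0007, 0.0007, 0],
    [0.0015, 0.0014, 0],
    [0.0015, 0.0014, 0]
  ],
  "angular": [
    [0, 0, 0],
    [0, 0, 0],
    [0, 0, 0]
  ],
  "claw": [0.01, 0.01, 0.01]
}}

```text
t: 13.45
ee_pos: [0.5545, 0.1684, 0.0422]
ee_rot: [-0.002, 0.405, 0.914, -0.003]
wrist_force: [-5.0, -4.8, 0.5]
grip_width: 0.234
grasp_force: 59.9
```

```bash
python3 st.py "[.6422,.0742]"
```

```text
t 13.45 p [0.5545 0.1684 0.0422] bar yaw -47.81 F [-5.04 -4.8   0.55] M [-1.024  1.075 -0.342] R 0.1287 dir 132.96 Frad -0.07 Ftan 6.96 tau about pivot on tool 0.554
```

Emit:
{"method": "move_arm", "body": {
  "offset": [
    [0.0007, 0.0007, 0],
    [0.0015, 0.0014, 0],
    [0.0022, 0.002, 0],
    [0.0022, 0.002, 0]
  ],
  "angular": [
    [0, 0, 0],
    [0, 0, 0],
    [0, 0, 0],
    [0, 0, 0]
  ],
  "claw": [0.01, 0.01, 0.01, 0.01]
}}

```text
t: 13.85
ee_pos: [0.5548, 0.1687, 0.0418]
ee_rot: [-0.003, 0.406, 0.914, -0.005]
wrist_force: [-8.1, -7.0, 1.5]
grip_width: 0.236
grasp_force: 60.2
```

```bash
python3 st.py "[.6422,.0742]"
```

```text
t 13.85 p [0.5548 0.1687 0.0418] bar yaw -47.89 F [-8.09 -7.03  1.52] M [-1.507  1.554 -0.525] R 0.1287 dir 132.75 Frad 0.33 Ftan 10.71 tau about pivot on tool 0.854
```

The twist subtracts here (Mz −0.53), so I'll add some clockwise turn with a small shift.

Emit:
{"method": "move_arm", "body": {
  "offset": [
    [0.0003, 0.0003, 0],
    [0.0007, 0.0007, 0],
    [0.0007, 0.0007, 0]
  ],
  "angular": [
    [0, 0, -0.7],
    [0, 0, -1.4],
    [0, 0, -1.4]
  ],
  "claw": [0.01, 0.01, 0.01]
}}

```text
t: 14.15
ee_pos: [0.5558, 0.1695, 0.0417]
ee_rot: [-0.003, 0.417, 0.909, -0.005]
wrist_force: [-7.4, -6.5, 1.0]
grip_width: 0.234
grasp_force: 60.0
```

```bash
python3 st.py "[.6422,.0742]"
```

```text
t 14.15 p [0.5558 0.1695 0.0417] bar yaw -49.26 F [-7.43 -6.51  1.01] M [-1.509  1.508 -0.398] R 0.1286 dir 132.23 Frad 0.17 Ftan 9.88 tau about pivot on tool 0.873
```

Emit:
{"method": "move_arm", "body": {
  "offset": [
    [0.0007, 0.0007, 0],
    [0.0015, 0.0014, 0],
    [0.0015, 0.0014, 0]
  ],
  "angular": [
    [0, 0, -0.7],
    [0, 0, -1.4],
    [0, 0, -1.4]
  ],
  "claw": [0.01, 0.01, 0.01]
}}

```text
t: 14.45
ee_pos: [0.5567, 0.1704, 0.0414]
ee_rot: [-0.003, 0.428, 0.904, -0.005]
wrist_force: [-8.6, -6.9, 2.3]
grip_width: 0.235
grasp_force: 60.0
```

```bash
python3 st.py "[.6422,.0742]"
```

```text
t 14.45 p [0.5567 0.1704 0.0414] bar yaw -50.65 F [-8.6  -6.87  2.27] M [-1.639  1.66  -0.36 ] R 0.1287 dir 131.63 Frad 0.58 Ftan 10.99 tau about pivot on tool 1.054
```

Emit:
{"method": "move_arm", "body": {
  "offset": [
    [0.0007, 0.0006, 0],
    [0.0013, 0.0012, 0],
    [0.0013, 0.0012, 0]
  ],
  "angular": [
    [0, 0, -0.7],
    [0, 0, -1.4],
    [0, 0, -1.4]
  ],
  "claw": [0.01, 0.01, 0.01]
}}

```text
t: 14.75
ee_pos: [0.5578, 0.1712, 0.0413]
ee_rot: [-0.003, 0.438, 0.899, -0.006]
wrist_force: [-9.5, -8.3, 1.6]
grip_width: 0.237
grasp_force: 60.0
```

```bash
python3 st.py "[.6422,.0742]"
```

```text
t 14.75 p [0.5578 0.1712 0.0413] bar yaw -51.94 F [-9.46 -8.26  1.65] M [-1.787  1.637  0.054] R 0.1286 dir 131.02 Frad -0.02 Ftan 12.56 tau about pivot on tool 1.67
```

Torque is 1.67, slightly high. I'll ease back a little and hold.

Emit:
{"method": "move_arm", "body": {
  "offset": [
    [-0.0007, -0.0006, 0],
    [-0.0007, -0.0006, 0]
  ],
  "angular": [
    [0, 0, 0],
    [0, 0, 0]
  ],
  "claw": [0.01, 0.01]
}}

```text
t: 14.95
ee_pos: [0.5576, 0.1712, 0.0414]
ee_rot: [-0.003, 0.438, 0.899, -0.005]
wrist_force: [-8.5, -7.0, 1.5]
grip_width: 0.237
grasp_force: 59.8
```

```bash
python3 st.py "[.6422,.0742]"
```

```text
t 14.95 p [0.5576 0.1712 0.0414] bar yaw -51.91 F [-8.46 -6.99  1.53] M [-1.583  1.442  0.16 ] R 0.1287 dir 131.08 Frad 0.29 Ftan 10.97 tau about pivot on tool 1.571
```

Torque is 1.57 N·m, in the window. Hold for 0.6 s.

Emit:
{"method": "move_arm", "body": {
  "offset": [
    [0, 0, 0],
    [0, 0, 0],
    [0, 0, 0]
  ],
  "angular": [
    [0, 0, 0],
    [0, 0, 0],
    [0, 0, 0]
  ],
  "claw": [0.01, 0.01, 0.01]
}}

```text
t: 15.25
ee_pos: [0.5576, 0.1711, 0.0414]
ee_rot: [-0.003, 0.438, 0.899, -0.005]
wrist_force: [-7.2, -7.5, 0.5]
grip_width: 0.236
grasp_force: 59.8
```

```bash
python3 st.py "[.6422,.0742]"
```

```text
t 15.25 p [0.5576 0.1711 0.0414] bar yaw -51.9 F [-7.2  -7.49  0.55] M [-1.531  1.412  0.209] R 0.1286 dir 131.1 Frad -0.92 Ftan 10.35 tau about pivot on tool 1.54
```

Emit:
{"method": "move_arm", "body": {
  "offset": [
    [0, 0, 0],
    [0, 0, 0],
    [0, 0, 0]
  ],
  "angular": [
    [0, 0, 0],
    [0, 0, 0],
    [0, 0, 0]
  ],
  "claw": [0.01, 0.01, 0.01]
}}

```text
t: 15.55
ee_pos: [0.5577, 0.1711, 0.0414]
ee_rot: [-0.003, 0.438, 0.899, -0.005]
wrist_force: [-7.2, -7.2, 0.9]
grip_width: 0.23
grasp_force: 59.8
```

```bash
python3 st.py "[.6422,.0742]"
```

```text
t 15.55 p [0.5577 0.1711 0.0414] bar yaw -51.91 F [-7.24 -7.22  0.91] M [-1.591  1.442  0.131] R 0.1286 dir 131.09 Frad -0.68 Ftan 10.21 tau about pivot on tool 1.444
```

The lean is done: 0.6 s at 1.44–1.57 N·m. I'll relax to the floating alignment found earlier before withdrawing.

Emit:
{"method": "move_arm", "body": {
  "offset": [
    [-0.002, -0.0019, 0],
    [-0.004, -0.0037, 0],
    [-0.006, -0.0056, 0],
    [-0.0078, -0.0072, 0],
    [-0.0078, -0.0072, 0]
  ],
  "angular": [
    [0, 0, 1.3],
    [0, 0, 2.6],
    [0, 0, 3.9],
    [0, 0, 5],
    [0, 0, 5]
  ],
  "claw": [0.01, 0.01, 0.01, 0.01, 0.01]
}}

```text
t: 16.05
ee_pos: [0.5533, 0.168, 0.0425]
ee_rot: [-0.0, 0.398, 0.917, -0.0]
wrist_force: [-2.4, -2.8, -4.2]
grip_width: 0.236
grasp_force: 59.2
```

```bash
python3 st.py "[.6422,.0742]"; python3 - <<'E'
from h import *
T=[]
for n in ['scene','side']:
    c=calibration(n); im,d=grab_frame(n)
    o=np.linalg.inv(c['world_from_camera'])@[.61,.10,.05,1]; f=K(c); u=int(c['cx']-f*o[0]/o[2]); v=int(c['cy']+f*o[1]/o[2])
    T.append(cv2.resize(im[v-40:v+40,u-40:u+40],(400,400),interpolation=cv2.INTER_CUBIC))
save('stop',np.hstack(T))
E
```

```text
t 16.05 p [0.5533 0.168  0.0425] bar yaw -46.89 F [-2.37 -2.84 -4.18] M [-0.497  0.559 -0.181] R 0.1292 dir 133.48 Frad -0.43 Ftan 3.68 tau about pivot on tool 0.294
```

View pics/stop.png

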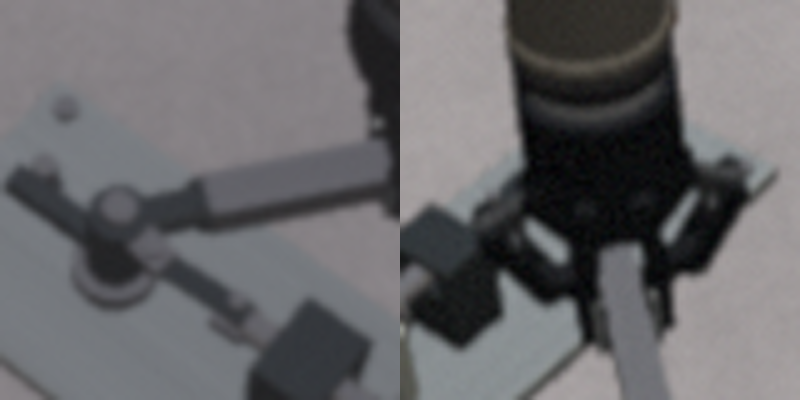

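The scene view shows the lever's dark arm against the bolt at (45,165) and the bar still on the collar, so the lever is locked. I'll centre the bar and withdraw it along the stub.

Emit:
{"method": "move_arm", "body": {
  "offset": [
    [-0.0011, -0.001, 0],
    [-0.0045, 0.0024, 0],
    [-0.008, 0.006, 0],
    [-0.0115, 0.0096, 0],
    [-0.0149, 0.0132, 0],
    [-0.0184, 0.0168, 0],
    [-0.0219, 0.0204, 0],
    [-0.0219, 0.0204, 0]
  ],
  "angular": [
    [0, 0, 0],
    [0, 0, 0],
    [0, 0, 0],
    [0, 0, 0],
    [0, 0, 0],
    [0, 0, 0],
    [0, 0, 0],
    [0, 0, 0]
  ],
  "claw": [0.01, 0.01, 0.01, 0.01, 0.01, 0.01, 0.01, 0.01]
}}

```text
t: 16.95
ee_pos: [0.5312, 0.1906, 0.043]
ee_rot: [-0.0, 0.397, 0.918, 0.001]
wrist_force: [0.1, -0.1, -2.4]
grip_width: 0.236
grasp_force: 59.4
```

```bash
python3 st.py "[.6422,.0742]"
```

```text
t 16.95 p [0.5312 0.1906 0.043 ] bar yaw -46.76 F [ 0.06 -0.14 -2.41] M [ 0.022  0.037 -0.019] R 0.1608 dir 133.64 Frad -0.14 Ftan 0.05 tau about pivot on tool -0.011
```

Emit:
{"method": "move_arm", "body": {
  "offset": [
    [-0.0045, 0.0047, 0],
    [-0.009, 0.0094, 0],
    [-0.0145, 0.0151, 0],
    [-0.02, 0.0209, 0],
    [-0.0255, 0.0266, 0],
    [-0.0325, 0.034, 0],
    [-0.039, 0.04, 0],
    [-0.042, 0.043, 0.01],
    [-0.042, 0.043, 0.03],
    [-0.042, 0.043, 0.06]
  ],
  "angular": [
    [0, 0, 0],
    [0, 0, 0],
    [0, 0, 0],
    [0, 0, 0],
    [0, 0, 0],
    [0, 0, 0],
    [0, 0, 0],
    [0, 0, 0],
    [0, 0, 0],
    [0, 0, 0]
  ],
  "claw": [0.01, 0.01, 0.01, 0.01, 0.01, 0.01, 0.01, 0.01, 0.01, 0.01]
}}

```text
t: 17.95
ee_pos: [0.4883, 0.2311, 0.1025]
ee_rot: [-0.001, 0.398, 0.918, -0.002]
wrist_force: [0.5, 0.3, -1.9]
grip_width: 0.234
grasp_force: 59.4
```

```bash
python3 st.py "[.6422,.0742]"
```

```text
t 17.95 p [0.4883 0.2311 0.1025] bar yaw -46.87 F [ 0.53  0.34 -1.91] M [-0.032 -0.037 -0.027] R 0.2198 dir 134.44 Frad -0.13 Ftan -0.62 tau about pivot on tool -0.163
```

Emit:
{"method": "move_arm", "body": {
  "offset": [
    [0, -0.01, 0.015],
    [-0.005, -0.035, 0.03],
    [-0.01, -0.07, 0.03],
    [-0.015, -0.11, 0.03],
    [-0.02, -0.155, 0.03],
    [-0.022, -0.2, 0.03],
    [-0.022, -0.245, 0.03],
    [-0.022, -0.29, 0.03],
    [-0.022, -0.335, 0.03],
    [-0.022, -0.375, 0.03]
  ],
  "angular": [
    [0, 0, 3],
    [0, 0, 8],
    [0, 0, 14],
    [0, 0, 20],
    [0, 0, 26],
    [0, 0, 32],
    [0, 0, 38],
    [0, 0, 44],
    [0, 0, 50],
    [0, 0, 54.7]
  ],
  "claw": [0.01, 0.01, 0.01, 0.01, 0.01, 0.01, 0.01, 0.01, 0.01, 0.01]
}}

```text
t: 18.95
ee_pos: [0.4678, -0.1462, 0.1339]
ee_rot: [0.001, -0.069, 0.998, -0.001]
wrist_force: [0.3, -0.6, -1.9]
grip_width: 0.232
grasp_force: 59.5
```

Emit:
{"method": "move_arm", "body": {
  "offset": [
    [0, -0.035, 0],
    [0, -0.06, 0],
    [0, -0.0766, 0],
    [0, -0.0816, -0.02],
    [0, -0.0816, -0.045],
    [0, -0.0816, -0.06],
    [0, -0.0816, -0.06]
  ],
  "angular": [
    [0, 0, 0],
    [0, 0, 0],
    [0, 0, 0],
    [0, 0, 0],
    [0, 0, 0],
    [0, 0, 0],
    [0, 0, 0]
  ],
  "claw": [0.01, 0.01, 0.01, 0.01, 0.01, 0.01, 0.01]
}}

```text
t: 19.65
ee_pos: [0.4659, -0.2241, 0.0712]
ee_rot: [-0.002, -0.068, 0.998, 0.001]
wrist_force: [-0.5, 1.1, -2.3]
grip_width: 0.228
grasp_force: 59.5
```

```bash
python3 st.py; python3 - <<'E'
from h import *
T=[]; s=manip.sense(); e=s['ee_pos']; ax=np.array([np.cos(.136),np.sin(.136),0])
for n in ['scene','side']:
    c=calibration(n); im,d=grab_frame(n); P=cloud(c,d); C=e+[0,0,.0175]
    al=(P-C)@ax; la=(P-C)@np.array([-ax[1],ax[0],0])
    for lo,hi in((-.09,-.045),(.045,.09)):
        m=(al>lo-.02)&(al<hi+.02)&(abs(la)<.025)&(abs(P[...,2]-C[2])<.025)
        if m.sum()>10: print(n,'end',m.sum(),'along',np.percentile(al[m],[1,99]).round(4),'lat',np.percentile(la[m],[2,98]).round(4),'ztop',np.percentile(P[m][:,2],95).round(4))
    o=np.linalg.inv(c['world_from_camera'])@[*C,1]; f=K(c); u=int(c['cx']-f*o[0]/o[2]); v=int(c['cy']+f*o[1]/o[2])
    T.append(cv2.resize(im[v-40:v+40,u-40:u+40],(400,400),interpolation=cv2.INTER_CUBIC))
save('hover',np.hstack(T))
E
```

```text
t 19.65 p [ 0.4659 -0.2241  0.0712] bar yaw 7.79 F [-0.46  1.08 -2.29] M [-0.054  0.013  0.028] R 0.3482 dir -120.67 Frad -0.69 Ftan -0.94 tau about pivot on tool -0.299
scene end 59 along [-0.0891 -0.035 ] lat [-0.0045  0.012 ] ztop 0.1016
scene end 299 along [0.0258 0.0918] lat [-0.0101  0.0116] ztop 0.1002
side end 231 along [-0.0896 -0.0263] lat [-0.0122  0.0116] ztop 0.1047
side end 216 along [0.0257 0.0908] lat [-0.0129  0.0123] ztop 0.1041
```

View pics/hover.png

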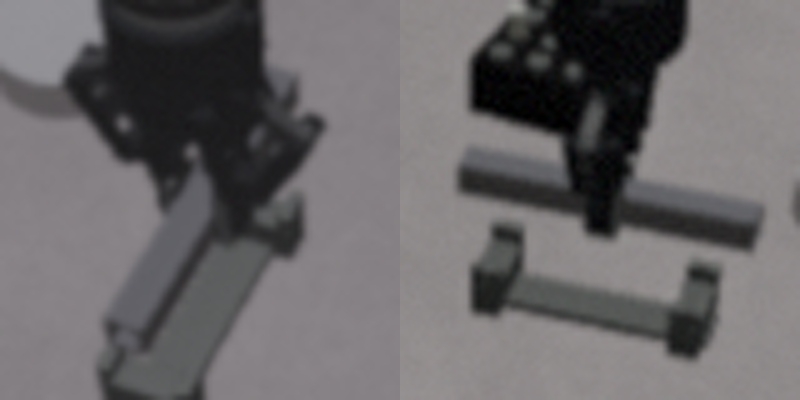

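The bar is level and centred in the hand, above the cradles. Lowering now.

Emit:
{"method": "move_arm", "body": {
  "offset": [
    [0, 0, -0.015],
    [0, 0, -0.03],
    [0, 0, -0.04],
    [0, 0, -0.046],
    [0, 0, -0.05],
    [0, 0, -0.052],
    [0, 0, -0.0535],
    [0, 0, -0.0535]
  ],
  "angular": [
    [0, 0, 0],
    [0, 0, 0],
    [0, 0, 0],
    [0, 0, 0],
    [0, 0, 0],
    [0, 0, 0],
    [0, 0, 0],
    [0, 0, 0]
  ],
  "claw": [0.01, 0.01, 0.01, 0.01, 0.01, 0.01, 0.01, 0.01]
}}

```text
t: 20.55
ee_pos: [0.4681, -0.2251, 0.0195]
ee_rot: [0.0, -0.068, 0.998, -0.0]
wrist_force: [1.0, -0.7, -1.9]
grip_width: 0.233
grasp_force: 59.6
```

```bash
python3 st.py
```

```text
t 20.55 p [ 0.4681 -0.2251  0.0195] bar yaw 7.8 F [ 1.03 -0.73 -1.93] M [-0.004  0.046  0.017] R 0.3478 dir -120.28 Frad 0.11 Ftan 1.26 tau about pivot on tool 0.456
```

Emit:
{"method": "move_arm", "body": {
  "offset": [
    [0, 0, -0.0008],
    [0, 0, -0.0016],
    [0, 0, -0.0016]
  ],
  "angular": [
    [0, 0, 0],
    [0, 0, 0],
    [0, 0, 0]
  ],
  "claw": [0.01, 0.01, 0.01]
}}

```text
t: 20.85
ee_pos: [0.4683, -0.2252, 0.019]
ee_rot: [0.0, -0.068, 0.998, -0.0]
wrist_force: [-2.7, 0.8, 5.5]
grip_width: 0.236
grasp_force: 60.6
```

Emit:
{"method": "move_arm", "body": {
  "offset": [
    [0, 0, 0],
    [0, 0, 0],
    [0, 0, 0],
    [0, 0, 0],
    [0, 0, 0],
    [0, 0, 0]
  ],
  "angular": [
    [0, 0, 0],
    [0, 0, 0],
    [0, 0, 0],
    [0, 0, 0],
    [0, 0, 0],
    [0, 0, 0]
  ],
  "claw": [0.024, 0.03, 0.045, 0.065, 0.085, 0.085]
}}

```text
t: 21.45
ee_pos: [0.4679, -0.2249, 0.0176]
ee_rot: [-0.0, -0.068, 0.998, 0.0]
wrist_force: [-0.4, 0.4, 0.1]
grip_width: 0.986
grasp_force: 0.0
```

Emit:
{"method": "move_arm", "body": {
  "offset": [
    [0, 0, 0],
    [0, 0, 0.01],
    [0, 0, 0.03],
    [0, 0, 0.055],
    [0, 0, 0.085],
    [0, 0, 0.12],
    [0.02, 0, 0.15],
    [0.045, 0, 0.18],
    [0.06, 0.004, 0.205],
    [0.06, 0.004, 0.213]
  ],
  "angular": [
    [0, 0, 0],
    [0, 0, 0],
    [0, 0, 0],
    [0, 0, 0],
    [0, 0, 0],
    [0, 0, 0],
    [0, 0, 0],
    [0, 0, 0],
    [0, 0, 0],
    [0, 0, 0]
  ],
  "claw": [0.085, 0.085, 0.085, 0.085, 0.085, 0.085, 0.085, 0.085, 0.085, 0.085]
}}

```text
t: 22.45
ee_pos: [0.5314, -0.22, 0.2344]
ee_rot: [0.004, -0.07, 0.998, -0.001]
wrist_force: [1.0, 0.0, -0.1]
grip_width: 0.993
grasp_force: 0.0
```

```bash
python3 st.py; python3 - <<'E'
from h import *
c=calibration('wrist'); im,d=grab_frame('wrist'); P=cloud(c,d); save('end',im)
roi=(P[...,2]>.040)&(P[...,2]<.053)&(abs(P[...,0]-.47)<.13)&(abs(P[...,1]+.22)<.06)
n,l,st,ce=cv2.connectedComponentsWithStats(roi.astype(np.uint8)); i=1+np.argmax(st[1:,4])
Q=P[l==i]; print('z',np.median(Q[:,2]),cv2.minAreaRect(Q[:,:2].astype(np.float32)))
E
```

```text
t 22.45 p [ 0.5314 -0.22    0.2344] bar yaw 7.98 F [ 0.97  0.01 -0.1 ] M [ 0.044  0.01  -0.037] R 0.3159 dir -110.78 Frad -0.35 Ftan 0.9 tau about pivot on tool 0.248
z 0.0463252881573592 ((0.468067467212677, -0.2244262844324112), (0.18016433715820312, 0.021016843616962433), 7.639143943786621)
```

View pics/end.png

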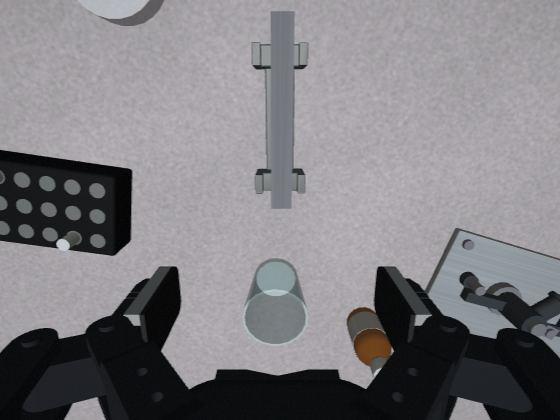

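The bar is back within 1 mm of its original pose, lying in both cradles from (283,12) to (281,207). The lever's arm still rests on the stop at (470,285) and the bystanders are undisturbed, so I'm handing in.

```bash
python3 -c "
from cell import manip
print(manip.finish_job())"
```

```text
the job is handed in; nothing more can be done
None
```

I handed the job in at about 22 s: the lever is locked against its stop after a 0.6 s lean at about 1.5 N·m, and the bar is back in its rest within 1 mm of where it started. The hand-in gave no verdict, and I inferred the force on the stop bolt (about 37 N) from the wrist readings instead of measuring it.

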